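# Clip the rotor key back onto its snap hook beside the centrifuge

### The job

Take the rotor key from the bench and clip its ring into the snap hook on the stand: press the red sprung gate inward with the ring itself, pass the ring into the hook and let the gate snap shut behind it. Then tug the ring gently back against the shut gate from inside to prove that it holds, and let the key down to hang by its ring in the bottom of the hook. Feel your way, never force the hook, keep the gripper off it, and leave the bucket, the tube rack and the jar where they are.

Things in the scene. Friction and masses are not known exactly. Their poses are not given: they have to be found in the camera images.
- stand: Grey tool stand, fixed; origin on the bench below the snap hook's nominal place, z up; the hook's mouth faces -x (the robot). Foot 150 x 120 x 14 mm, 14 mm rod 398 mm high at (x, y) = (115, 75) mm. A boss 338 mm up clamps the L-shaped 12 mm bar of the hook. Both are set by hand: the whole hook sits up to 14 mm higher or lower and 12 mm nearer or farther (x) than nominal; unmeasured: feel or look.
- hook_nominal (a point): Nominal reference point of the steel snap hook, 259.5 mm above the stand's origin, same axes; true in y, the real hook is up to 14 mm off in z and 12 mm in x. Hook: rigid 9 mm round bar in the x-z plane. Half-round bowl, bar-centre radius 28 mm about (x, z) = (-2, -24) mm, inner bottom at z = -47.5; upright back at x = +26; the top shoulder, at x = -11 to -14, comes down to the gate pin at (-14, +26).
- nose_nominal (a point): Nominal top of the hook's rounded nose (its free end, an upright 9 mm bar on the robot's side), at x = -30, z = -5.5 mm from hook_nominal, same axes and same unmeasured error. The gate's foot is just behind it. A ring moved forward above it meets gate or shoulder; one then drawn back 7 mm and lowered softly meets the nose top: these touches tell the hook's true place.
- key_grip (a point): Centre of the rotor key's blue grip, 56 (x) x 24 (y) x 22 mm high, lying on the bench; grasp it here across y. x axis runs to the ring, z up. The key is one rigid piece, 0.12 to 0.2 kg: flat ring of 6 mm round steel (bar-centre diameter 52 mm, opening 46 mm, centre at x = +60 mm, in the x-y plane), grip, and a 10 mm shank with 13 mm hex end reaching to x = -86 mm. Total 175 mm.
- ring_far (a point): Point of the key's ring farthest from the grip, on its bar's centre line: 86 mm from key_grip along x, same axes. This part goes through the gate. Finished, it lies in the hook's bowl, its centre 3 mm above the inner bottom, the key hanging straight below. A key held ring-forward and raised 20 to 45 degrees clears the nose on both sides.
- gate (a joint): Angle (rad) of the hook's red sprung gate, a 5 mm bar 41 mm long from its pin at the top down to (x, z) = (-23, -14) mm from the hook point, inside the nose: 0 shut, to 1.15 pushed inward (+x). 3 N at its middle starts it; 6 N at 24 mm below the pin holds it at 0.75. A ring bar slipping below its end (centre over 47 mm from the pin) lets it snap shut. It cannot open outward: a ring drawn back from inside at this height bears on it.
- bucket: Bystander: aluminium centrifuge bucket with clear domed cap, diameter 84 mm, 114 mm high; origin at the centre of its underside.
- tube_rack: Bystander: white tube rack with blue-capped tubes, 104 x 56 mm, 96 mm high; origin at the centre of its underside, x along its length.
- spray_jar: Bystander: white jar with blue cap, diameter 60 mm, 100 mm high; origin at the centre of its underside.
Things that resemble listed ones, but are neither listed nor needed, are in the scene too. Of the things like the part that bears key_grip, leave any that is orange or turquoise; of the rest the larger one is meant.

How it is judged:
By the outcome, as a careful person would: the job done as asked, in the order asked, and still so for the second after the job is handed in, with the robot touching nothing.
It also fails if it takes over 67 s, if anything falls off the work surface, if the arm or the gripper's body presses on something with over 40 N, if the wrist force passes 120 N, or if a joint passes its speed limit or range.

### The arm

A 6-joint arm with a two-finger parallel gripper is mounted at the origin on the work surface. World frame = base frame: x ahead of the robot, y to its left, z up, the work surface at z = 0. Lengths are in mm, angles in rad, forces in N, time in s.
With the tool pointing down it reaches from about 350 to 975 mm from the base axis. Payload 7.1 kg.
Tool frame: the origin (TCP) lies midway between the tips of the shut fingers; the grasp point (between the pads) lies 19 mm behind it (ctrl.grip_point_offset is the distance from the TCP to the grasp point, in mm); z points along the fingers, y is the line along which they close (so a half turn about z gives the same grasp; the last joint's range is limited). The gripper opens to 88 mm and grips with 3 to 60 N. Pads are 20 mm wide; open, the fingers measure 115 mm over their backs; the gripper's body (75 mm by 178 mm) begins 61 mm behind the grasp point.
Start: joints at [1.279, 0.423, 1.63, -0, 1.089, -0.019], TCP at [168.361, 601.88, 222.675] pointing down, gripper open.
Joint ranges: [-3, 3], [-0.9, 2.11], [0.09, 2.58], [-1.31, 4.45], [0.11, 2.69], [-2.54, 2.54]. Speed limits (rad/s): [2.39, 2.39, 3.01, 3.14, 3.14, 3.14].

### API

Orientations are given as a rotation vector (axis times angle).
In Python, from workcell import get_obs, optics, close_job, spotter, ctrl gives the robot as it stands. The module is installed in compiled form; this text tells all that it offers.
- The arm moves only by the tool move_arm, never from a script. Its argument "rows" is a list of rows, each a list of 5 numbers: the shift along the tool's x, y, z in cm, then the turn about the tool's z in degrees, then the opening in per cent of the stroke, from 0 (shut) to 100 (fully open). A call has 1 to 10 rows; each row shifts and turns the commanded pose from where the row before left it, along the tool's axes as they then stand; what a row does not reach is not made up. A row lasts 1/8 s, in which the tool goes at most 62.5 mm and 10.7 degrees, less where a joint would pass 70% of its speed; a pose out of reach is approached as far as the arm can. A call with a gripper value outside its range is refused whole. The fingers move at their own pace and stop on an object; the grip force is fixed at half the most. Time passes only in rows, so rows that do not move let the fingers close. It gives the time, the measured TCP pose, the force, the opening and the grip force at its end, in the units of the state.
- get_obs(): the state, without advancing time (a new reading comes with each control period).
- optics.get_image(name): name is "side" or "top" or "wrist"; returns the picture (384x512x3 uint8, blue, green, red); there is no depth.
- optics.calibration(name): a dict with "camera_matrix" (3x3 intrinsics, pixels), "distortion" ([k1, k2, p1, p2, k3] as OpenCV has them; the pictures are not rectified), "xyz" and "orientation" of the camera in the world. Camera axes: x right, y down, z forward; pixel columns grow to the right and rows downward; lengths in mm; the calibration is good to about 2 mm. A picture is of the moment at which its call begins: read the wrist's pose just before it. calibration takes no time and is no camera call; for the wrist camera it gives the pose at the moment of the call.
- close_job(): hands the job in; it is judged then, once.
Trained networks look in the newest picture that a camera, given by its name, has taken for a name from the list of things; names that differ only in an ending like _2 or _b are one class to them, and where a whole thing is asked for, a point or a joint stands for the part that bears it (a point fixed in the world has none). Each returns a list of dicts, best first, with "conf" (0 to 1); they miss things now and then, are a little off and sometimes report something else, mostly with a low value. They report only what shows in the picture. A call takes as long as a camera call. They do not tell look-alikes from the thing itself.
- spotter.find_in(camera, label): "point" ([column, row] in pixels, amid what is visible of it).
- spotter.regions_of(camera, label): "region" (384x512 bool, what is visible of it) and "point" ([column, row] in pixels, amid what is visible of it).
The state is a dict: "t": time; "qpos": joint angles; "qvel": joint speeds; "joint_torque": joint torques, N m; "ee_pos": TCP position; "orientation": TCP orientation; "ft_force": force on the tool from outside, world axes, zero at the start; "moment": the same for the moment, N m; "width": finger opening in mm; "grasp_force": force on a finger pad.
Only numpy, scipy, OpenCV 4.12 (cv2) and the standard library are available. Lean on these libraries where they do the work, as an engineer would, in place of code of your own. Each camera call takes 0.05 s, during which the arm holds its last target. There are 200 camera calls.

## Working session

There is one attempt and no reset: what is moved stays moved. The work goes in short steps, Python scripts to look and compute and a tool call to move; the robot and the scene stay as the last step left them, time stands still between calls to the robot, and variables do not carry over. Pictures are saved under pics/ and viewed, at most 10 in all, crops included, and the job is handed in when it is done.

Besides the shell and the picture viewer there is one more tool, called after "Request:" in YAML: its name, and indented under it one key for each argument. move_arm: Moves the arm, as the interface text tells. Its arguments: {"type":"object","properties":{"rows":{"type":"array","items":{"type":"array","items":{"type":"number"}}}},"required":["rows"]}

```bash
mkdir -p pics
cat > h.py <<'E'
import numpy as np,cv2
from scipy.spatial.transform import Rotation as R
from workcell import get_obs, optics, close_job, spotter, ctrl
def cal(n):
    c=optics.calibration(n); o=np.array(c["orientation"],float)
    Rm=o if o.shape==(3,3) else R.from_rotvec(o).as_matrix()
    return np.array(c["camera_matrix"],float),np.array(c["distortion"],float),np.array(c["xyz"],float),Rm
def ray(C,p):
    K,D,x,Rm=C
    u=cv2.undistortPoints(np.array([[p]],float),K,D)[0,0]
    d=Rm@np.array([u[0],u[1],1]); return x,d/np.linalg.norm(d)
def at_z(C,p,z):
    x,d=ray(C,p); return x+d*(z-x[2])/d[2]
def tri(obs):
    A=np.zeros((3,3));b=np.zeros(3)
    for C,p in obs:
        x,d=ray(C,p);M=np.eye(3)-np.outer(d,d);A+=M;b+=M@x
    X=np.linalg.solve(A,b)
    return X,[float(np.linalg.norm(np.cross(X-ray(C,p)[0],ray(C,p)[1]))) for C,p in obs]
def proj(C,X):
    K,D,x,Rm=C
    return cv2.projectPoints(np.array(X,float).reshape(-1,3),cv2.Rodrigues(Rm.T)[0],-Rm.T@x,K,D)[0][:,0]
E
python3 - <<'E'
from h import *
np.set_printoptions(precision=1,suppress=True)
ims=[]
for n in ["side","top","wrist"]:
    C=cal(n); im=optics.get_image(n); cv2.imwrite(f"pics/{n}0.png",im); print(n,C[2],C[3].round(2).tolist(),C[0][0,0])
    for l in ["key_grip","stand","gate","bucket","tube_rack","spray_jar"]:
        for r in spotter.find_in(n,l)[:4]: print(n,l,np.array(r["point"]),round(r["conf"],2),at_z(C,r["point"],11) if l!='gate' else '')
print(get_obs()["orientation"],ctrl.grip_point_offset)
E
cd pics; python3 -c "
import cv2,numpy as np
a=[cv2.imread(f'{n}0.png') for n in ['side','top']]
cv2.imwrite('both.png',cv2.resize(np.vstack(a),(0,0),fx=.78,fy=.78))"
```

```text
side [ 149.4 -594.4  781.7] [[0.83, -0.35, 0.43], [-0.55, -0.55, 0.63], [0.02, -0.76, -0.65]] 367.06636953780765
side key_grip [293.1 354.5] 0.9 [ 428. -328.   11.]
side key_grip [275.9 288.2] 0.81 [ 494.  -171.6   11. ]
side key_grip [270.4 234.4] 0.54 [586.4 -14.3  11. ]
side key_grip [212.3 280.6] 0.51 [372.1 -66.1  11. ]
side stand [245.6 157.9] 0.87 [726.9 347.5  11. ]
side gate [247.9 144. ] 0.55 
side bucket [327.3 247.7] 0.73 [ 691.  -140.4   11. ]
side tube_rack [363.2 338.3] 0.71 [ 581.3 -383.7   11. ]
side spray_jar [156.4 176.1] 0.64 [413.6 415.5  11. ]
top [ 351.6   -7.9 1243. ] [[-0.03, -0.99, 0.17], [-1.0, 0.02, -0.02], [0.02, -0.17, -0.99]] 398.58203866257486
top key_grip [302.4 221. ] 0.84 [ 480.7 -186.7   11. ]
top key_grip [344.6 235.8] 0.69 [ 430.6 -317.4   11. ]
top key_grip [246.2 191.8] 0.61 [577.4 -13.7  11. ]
top key_grip [266.4 261.6] 0.59 [358.6 -70.3  11. ]
top stand [149.9 157.5] 0.82 [696.7 292.7  11. ]
top bucket [297.5 159.1] 0.8 [ 680.  -180.5   11. ]
top tube_rack [363.2 182.6] 0.97 [ 598.7 -389.    11. ]
top tube_rack [149.9 157.5] 0.46 [696.7 292.7  11. ]
wrist [ 97.2 621.9 384.5] [[0.27, 0.93, 0.26], [0.96, -0.26, -0.07], [0.0, 0.27, -0.96]] 330.6681252908023
wrist spray_jar [133.6 365.6] 0.86 [399.1 365.4  11. ]
[-0.4 -3.1 -0. ] 18.700000000000003
```

View pics/both.png

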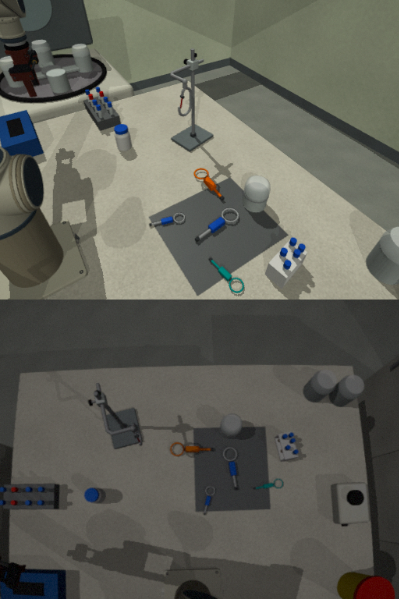

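The pictures show four keys. The large blue one is at side (281,287) and top (298,220). A smaller blue one, an orange one and a turquoise one are also there. The stand is at side (246,155) and top (155,165).

Run:
```python
from h import *
np.set_printoptions(precision=1,suppress=True)
a=cv2.imread("pics/side0.png");b=cv2.imread("pics/top0.png")
A=cv2.resize(a[55:195,205:290],None,fx=4.2,fy=4.2,interpolation=cv2.INTER_CUBIC)
B=cv2.resize(b[95:195,100:195],None,fx=4.2,fy=4.2,interpolation=cv2.INTER_CUBIC)
B=cv2.convertScaleAbs(B,alpha=1.8)
h=max(A.shape[0],B.shape[0]);I=np.zeros((h,A.shape[1]+B.shape[1],3),np.uint8)
I[:A.shape[0],:A.shape[1]]=A;I[:B.shape[0],A.shape[1]:]=B
cv2.imwrite("pics/stand.png",I);print(I.shape,A.shape)
# key: region PCA, tops
for n,p0 in [("side",[278,288]),("top",[302,221])]:
    optics.get_image(n);C=cal(n)
    for r in spotter.regions_of(n,"key_grip"):
        if np.hypot(*(np.array(r["point"])-p0))<25:
            ys,xs=np.nonzero(r["region"]); P=np.array([at_z(C,[x,y],11)[:2] for x,y in zip(xs,ys)])
            m=P.mean(0);w,v=np.linalg.eigh(np.cov((P-m).T));s=(P-m)@v[:,1]
            print(n,r["conf"],len(xs),m,v[:,1],s.min(),s.max(),"ends",m+v[:,1]*s.min(),m+v[:,1]*s.max())
    im=optics.get_image(n).astype(int)
    bl=(im[...,0]>im[...,2]*1.8)&(im[...,0]>50)&(im[...,0]>im[...,1]*1.4)
    k,lab,st,ce=cv2.connectedComponentsWithStats(bl.astype(np.uint8))
    for i in range(1,k):
        if st[i,4]>15: print(n,"blue",ce[i],st[i,4],at_z(C,ce[i],14))
```

```text
(588, 756, 3) (588, 357, 3)
side 0.66 533 [ 499.6 -173.1] [-1.  -0.1] -85.31478138826463 88.25715300033654 ends [ 584.5 -164.3] [ 411.9 -182.3]
side blue [125.2 114.2] 25 [461.2 885.5  14. ]
side blue [111.6 117.4] 32 [404.8 888.   14. ]
side blue [137.6 130.2] 73 [461.  733.3  14. ]
side blue [123.7 134.2] 77 [404.8 731.3  14. ]
side blue [ 25.2 174.4] 1949 [ 49.7 649.2  14. ]
side blue [154.7 165.2] 196 [430.6 473.8  14. ]
side blue [213.6 282.3] 121 [371.5 -74.6  14. ]
side blue [277.6 287.8] 256 [ 496.8 -174.5   14. ]
side blue [375.3 309.5] 74 [ 656.5 -348.8   14. ]
side blue [382.9 321.3] 159 [ 648.1 -379.7   14. ]
side blue [363.3 322.9] 83 [ 607.  -358.1   14. ]
side blue [368.  338.6] 86 [ 588.  -390.7   14. ]
top 0.56 264 [ 494.  -173.6] [-1.  -0.1] -89.58417113876867 85.11276515467985 ends [ 583.3 -166.3] [ 409.2 -180.6]
top blue [373. 173.] 24 [ 628.8 -422.8   14. ]
top blue [365.1 174.6] 28 [ 624.1 -396.5   14. ]
top blue [375.3 180.2] 29 [ 605.2 -428.5   14. ]
top blue [369. 189.] 23 [ 576.8 -405.5   14. ]
top blue [378.8 194.8] 29 [ 557.2 -436.4   14. ]
top blue [297.9 216. ] 149 [ 496.5 -172.9   14. ]
top blue [  1.9 243.2] 31 [428.  780.5  14. ]
top blue [ 35.3 243. ] 39 [428.1 661.9  14. ]
top blue [ 51.2 242.7] 36 [428.7 607.3  14. ]
top blue [116.9 250.2] 251 [402.9 391.5  14. ]
top blue [266.2 257.4] 70 [371.4 -70.   14. ]
top blue [  1.4 260. ] 26 [373.9 779.5  14. ]
top blue [ 34.7 260.1] 35 [374.  661.7  14. ]
top blue [ 50.4 260.1] 38 [373.9 607.8  14. ]
top blue [ 43.9 367.8] 1313 [ 39.5 626.7  14. ]
```

View pics/stand.png

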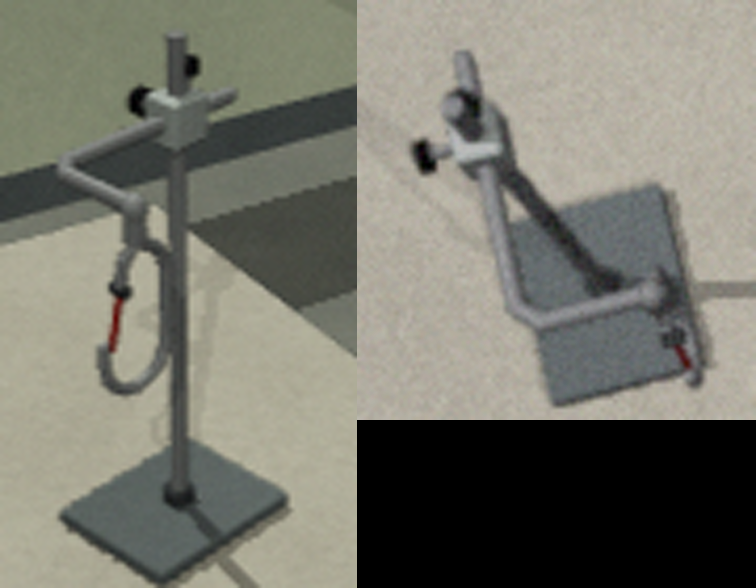

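The crop shows the foot, the rod, the L-bar, and the hook with its red gate. In the side crop the gate runs from (120,290) to (112,348), the nose top is at about (103,347) and the bowl bottom at about (125,392). Next I'll triangulate these points.

Run:
```python
from h import *
from scipy.optimize import least_squares
np.set_printoptions(precision=1,suppress=True)
S=lambda x,y:(205+(x+.5)/4.2-.5,55+(y+.5)/4.2-.5)
T=lambda x,y:(100+(x-357+.5)/4.2-.5,95+(y+.5)/4.2-.5)
cs,ct=cal("side"),cal("top")
# corners order: robot-left(+y), far-left, far-right, robot-right
side=[S(62,516),S(180,445),S(288,496),S(165,578)]
top=[T(553,403),T(510,225),T(662,185),T(690,372)]
print("side",[at_z(cs,p,14)[:2] for p in side]);print("top",[at_z(ct,p,14)[:2] for p in top])
P={"rodbase":(S(178,488),T(603,280)),"rodtop":(S(176,36),T(461,100)),"barcorner":(S(64,162),T(524,318)),"hooktopend":(S(135,203),T(655,292)),"pin":(S(120,290),T(673,338)),"gatefoot":(S(112,348),T(690,368)),"nose/bowl":(S(103,348),T(697,383)),"boss":(S(183,118),T(478,150))}
for k,(a,b) in P.items(): print(k,*tri([(cs,a),(ct,b)]))
o=get_obs();print("toolR",R.from_rotvec(o["orientation"]).as_matrix().round(3).tolist(),o["width"])
print("cam in tool",R.from_rotvec(o["orientation"]).as_matrix().T@(cal("wrist")[2]-o["ee_pos"]))
```

```text
side [array([588.6, 292.6]), array([721.5, 326. ]), array([758.7, 217.7]), array([618.3, 182.5])]
top [array([588.4, 301.3]), array([728.4, 338. ]), array([756.7, 220.6]), array([609.5, 197.7])]
rodbase [679.7 262.3  25.2] [0.11891278305650892, 0.11891278305650124]
rodtop [680.6 260.3 396.9] [1.5440035054280616, 1.5440035054281727]
barcorner [575.5 234.7 343.9] [2.403184870592145, 2.403184870592005]
hooktopend [586.8 162.  344. ] [0.8255447171441225, 0.8255447171440751]
pin [573.7 161.6 287.8] [1.1434378160912577, 1.143437816091128]
gatefoot [563.8 157.6 250.4] [1.4900914995915142, 1.4900914995916257]
nose/bowl [553.6 152.1 256.5] [1.9958710912201751, 1.995871091220177]
boss [680.  264.7 337.7] [5.950203638056373, 5.950203638056533]
toolR [[-0.963, 0.269, 0.0], [0.269, 0.963, 0.0], [-0.0, 0.0, -1.0]] 87.44262432242377
cam in tool [  73.9    0.1 -161.8]
```

Request:
move_arm:
  rows:
    - [0,0,0,-10.3,100]
    - [0,0,0,-10.3,100]
    - [-1.85,-5.72,0,0,100]
    - [-1.85,-5.72,0,0,100]
    - [-1.85,-5.72,0,0,100]
    - [-1.85,-5.72,0,0,100]
    - [-1.85,-5.72,0,0,100]
    - [-1.85,-5.72,0,0,100]
    - [-1.85,-5.72,0,0,100]
    - [-1.85,-5.72,0,0,100]

```text
t: 2.6
ee_pos: [356.1, 157.2, 223.1]
orientation: [-0.137, 3.137, 0.001]
ft_force: [1.2, 0.6, 0.1]
width: 87.8
grasp_force: 0.0
```

Request:
move_arm:
  rows:
    - [-1.85,-5.72,0,0,100]
    - [-1.85,-5.72,0,0,100]
    - [-1.85,-5.72,1,0,100]
    - [-1.85,-5.72,2,0,100]
    - [-1.85,-5.72,2,0,100]
    - [-1.85,-5.72,2,0,100]
    - [0,0,0,0,100]

```text
t: 3.48
ee_pos: [495.5, -174.3, 152.1]
orientation: [0.13, -3.138, -0.0]
ft_force: [-0.8, -0.0, -0.4]
width: 87.9
grasp_force: 0.0
```

```bash
cat > key.py <<'E'
from h import *
np.set_printoptions(precision=2,suppress=True)
o=get_obs();C=cal("wrist");im=optics.get_image("wrist");cv2.imwrite("pics/w1.png",im)
print(o["ee_pos"],o["ft_force"])
bl=lambda m:((m[...,0]>m[...,2]*1.8)&(m[...,0]>50)&(m[...,0]>m[...,1]*1.4)).astype(np.uint8)
k,lab,st,ce=cv2.connectedComponentsWithStats(bl(im.astype(int)))
for i in range(1,k):
    if st[i,4]>150:
        ys,xs=np.nonzero(lab==i);P=np.array([at_z(C,[x,y],20)[:2] for x,y in zip(xs,ys)])
        (c,s,a)=cv2.minAreaRect(P.astype(np.float32)); print("blue",ce[i],st[i,4],"at z20",P.mean(0),c,s,a, "tri w/ side,top",tri([(C,ce[i]),(cal("side"),[277.6,287.8]),(cal("top"),[297.9,216.])]))
for r in spotter.regions_of("wrist","key_grip"):
    ys,xs=np.nonzero(r["region"]);P=np.array([at_z(C,[x,y],11)[:2] for x,y in zip(xs,ys)])
    m=P.mean(0);w,v=np.linalg.eigh(np.cov((P-m).T));s=(P-m)@v[:,1]
    print(r["conf"],len(xs),m,"yaw",np.degrees(np.arctan(v[1,1]/v[0,1])),s.min(),s.max(),m+v[:,1]*s.min(),m+v[:,1]*s.max())
E
python3 key.py
```

```text
[ 495.49 -174.35  152.07] [-0.76 -0.01 -0.38]
blue [387.5   45.59] 1032 at z20 [374.43 -73.96] (374.8585205078125, -74.08158874511719) (17.710718154907227, 37.60340118408203) 74.03731536865234 tri w/ side,top (array([ 444.37, -168.75,  134.45]), [69.52068317431021, 63.81522868441717, 39.64174826330833])
blue [254.77 178.47] 1535 at z20 [ 495.56 -173.31] (495.888671875, -173.28111267089844) (57.827857971191406, 23.794891357421875) 7.1379241943359375 tri w/ side,top (array([ 497.23, -173.27,   12.11]), [0.140925044018851, 0.5772811782536249, 0.5897195202804866])
0.9 2013 [ 425.13 -319.27] yaw -81.51291488823246 -55.67430044589218 67.85602577995658 [ 433.34 -374.34] [ 415.11 -252.16]
0.7 1832 [381.72 -73.56] yaw -16.895192449143746 -49.837399127958506 47.20290147866773 [429.4  -88.04] [336.55 -59.84]
0.68 1203 [572.98 -11.11] yaw -83.7122626510738 -90.09482834207981 77.28739257768805 [ 582.85 -100.66] [564.52  65.72]
0.63 3525 [ 502.66 -172.53] yaw 6.975036131235324 -83.54907860848027 92.68538977504498 [ 585.59 -162.38] [ 410.66 -183.79]
```

Request:
move_arm:
  rows:
    - [-0.1,0.1,0,-2.3,60]
    - [0,0,4,0,60]
    - [0,0,4,0,60]
    - [0,0,4,0,60]
    - [0,0,1.6,0,60]
    - [0,0,0.7,0,60]
    - [0,0,0,0,60]

```text
t: 4.45
ee_pos: [496.3, -170.0, 11.3]
orientation: [-0.2, 3.134, -0.001]
ft_force: [-1.0, 0.2, 0.5]
width: 52.2
grasp_force: 0.0
```

Request:
move_arm:
  rows:
    - [0,-0.3,0.4,0,60]
    - [0,0,0.3,0,60]
    - [0,0,0,0,60]

```text
t: 4.82
ee_pos: [496.1, -173.3, 3.6]
orientation: [-0.199, 3.135, -0.0]
ft_force: [0.0, 0.4, 0.0]
width: 53.1
grasp_force: 0.0
```

Request:
move_arm:
  rows:
    - [0,0,0,0,0]
    - [0,0,0,0,0]
    - [0,0,0,0,0]
    - [0,0,0,0,0]
    - [0,0,0,0,0]
    - [0,0,-0.5,0,0]
    - [0,0,-2,0,0]
    - [0,0,-3,0,0]
    - [0,0,0,0,0]

```text
t: 5.95
ee_pos: [497.5, -173.6, 60.2]
orientation: [-0.199, 3.132, -0.003]
ft_force: [-0.2, 0.1, -1.8]
width: 23.8
grasp_force: 30.0
```

Request:
move_arm:
  rows:
    - [0,0,-5,0,0]
    - [0,0,-5,0,0]
    - [0,0,-5,0,0]
    - [0,0,-5.2,-6.7,0]
    - [-0.1,5,0,0,0]
    - [-0.1,5,0,0,0]
    - [-0.1,5,0,0,0]
    - [-0.1,5,0,0,0]
    - [-0.1,5,0,0,0]
    - [-0.1,5,0,0,0]

```text
t: 7.2
ee_pos: [428.5, 120.8, 259.5]
orientation: [0.382, -3.117, 0.0]
ft_force: [0.8, 0.9, -2.5]
width: 23.8
grasp_force: 30.0
```

Request:
move_arm:
  rows:
    - [0,0,0,0,0]
    - [0,0,0,0,0]

```text
t: 7.45
ee_pos: [429.2, 119.3, 259.7]
orientation: [0.383, -3.117, 0.001]
ft_force: [0.2, 1.0, -1.5]
width: 23.6
grasp_force: 30.0
```

Run:
```python
from h import *
np.set_printoptions(precision=2,suppress=True)
o=get_obs();print(o["ee_pos"],o["orientation"],o["ft_force"],o["moment"])
Rm=R.from_rotvec(o["orientation"]).as_matrix();print("yaw",np.degrees(np.arctan2(Rm[1,0],Rm[0,0])))
ims={n:optics.get_image(n) for n in ["wrist","side","top"]}
crops={"wrist":(100,100,250,384-0),"side":None}
for n,im in ims.items():
    C=cal(n); hp=proj(C,[[587,161,262],[430,121,270]]);print(n,hp)
w=cv2.resize(ims["wrist"],(400,300))
def crop(n,c,h,f):
    x,y=map(int,c);x0,y0=max(0,x-h),max(0,y-h);print(n,"crop",x0,y0,f)
    return cv2.resize(ims[n][y0:y0+2*h,x0:x0+2*h],None,fx=f,fy=f,interpolation=cv2.INTER_CUBIC)
s=crop("side",proj(cal("side"),[540,150,262])[0],40,5); t=cv2.convertScaleAbs(crop("top",proj(cal("top"),[530,150,262])[0],36,5),alpha=1.8)
I=np.zeros((600,800,3),np.uint8);I[:300,:400]=w;I[:400,400:]=s;
t=cv2.resize(t,(300,300)); I[300:,:300]=t
cv2.imwrite("pics/app.png",I)
for n in ims: cv2.imwrite(f"pics/{n}2.png",ims[n])
```

```text
[429.19 119.28 259.73] [ 0.38 -3.12  0.  ] [ 0.19  1.04 -1.5 ] [ 0.03 -0.01  0.01]
yaw -165.97385287741025
wrist [[259.49 468.99]
 [258.63 249.  ]]
side [[237.38 130.94]
 [190.6  152.68]]
top [[177.1  171.81]
 [192.56 233.32]]
side crop 184 97 5
top crop 145 157 5
```

View pics/app.png

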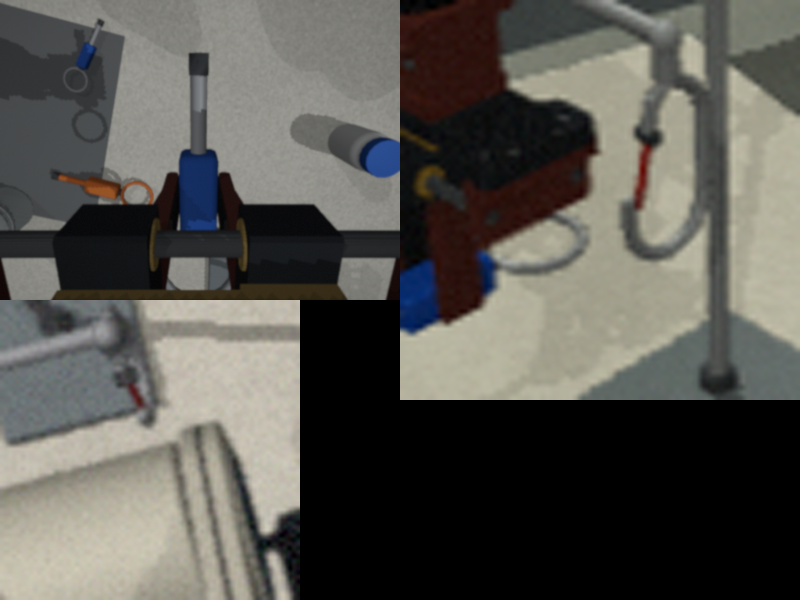

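The wrist view shows the key held straight, tail toward (198,60). The side crop shows the ring level at about (540,245), with its tip at (588,240). The nose top is at about (629,203), the pin at (650,135) and the bowl bottom at (660,255). I'll fit the hook plane and check how high the wrist link stands over the bar.

Run:
```python
from h import *
np.set_printoptions(precision=1,suppress=True)
C=cal("side");S=lambda x,y:(184+(x-400+.5)/5-.5,97+(y+.5)/5-.5)
a=np.radians(14);n=np.array([-np.sin(a),np.cos(a),0]);ux=np.array([np.cos(a),np.sin(a),0])
H=np.array([586.6,160.5,259.5])
def plane(C,p,off=0):
    x,d=ray(C,p);t=((H+off*n-x)@n)/(d@n);X=x+t*d;return (X-H)@ux,X[2]-H[2]
for k,p,nom in [("pin",S(650,135),(-14,26)),("nose tip",S(629,203),(-30,-5.5)),("bowl outer bottom",S(656,258),(-2,-56.5)),("bowl inner bottom",S(658,236),(-2,-47.5)),("gate foot",S(640,207),(-23,-14)),("back right edge mid",S(706,180),(30.5,-10))]:
    print(k,np.array(plane(C,p)),nom)
r=np.array([512.6,140.1,267.7]);print("ringfar pred",proj(C,r), "crop",[(proj(C,r)[0]-[184,97])*5+[400,0]])
# ring centre-plane outline prediction
o=get_obs();g=o["ee_pos"]+np.array([0,0,8])
im=cv2.imread("pics/side2.png");
for th in np.radians([0,90,180,270]):
    q=g+ux*(60+26*np.cos(th))+n*26*np.sin(th);print(np.degrees(th),(proj(C,q)[0]-[184,97])*5+[400,0])
cv2.imwrite("pics/s2c.png",cv2.resize(im[20:220,80:300],None,fx=2.7,fy=2.7))
```

```text
pin [-13.1  30.7] (-14, 26)
nose tip [-30.2  -3.6] (-30, -5.5)
bowl outer bottom [-11.5 -47.5] (-2, -56.5)
bowl inner bottom [ -9.5 -33.9] (-2, -47.5)
gate foot [-22.3  -9.6] (-23, -14)
back right edge mid [ 28.8 -14.7] (30.5, -10)
ringfar pred [[216.7 140.4]] crop [array([563.7, 217. ])]
0.0 [565.2 216.8]
90.0 [493.6 217.2]
180.0 [488.1 256.8]
270.0 [561.9 256.3]
```

View pics/s2c.png

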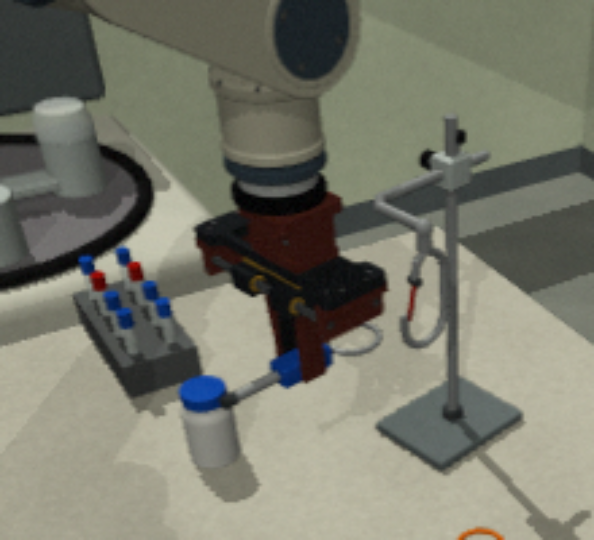

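Request:
move_arm:
  rows:
    - [-1,0.2,-0.5,0,0]
    - [-1.5,0,0,0,0]
    - [-1,0,0,0,0]
    - [-0.5,0,0,0,0]
    - [-0.2,0,0,0,0]
    - [0,0,0,0,0]
    - [0,0,0,0,0]

```text
t: 8.48
ee_pos: [469.4, 131.5, 265.4]
orientation: [0.382, -3.118, 0.0]
ft_force: [0.1, 0.4, -2.5]
width: 24.1
grasp_force: 30.0
```

```bash
cat > st.py <<'E'
from h import *
np.set_printoptions(precision=2,suppress=True)
import sys
a=np.radians(14);n=np.array([-np.sin(a),np.cos(a),0]);ux=np.array([np.cos(a),np.sin(a),0]);H=np.array([586.6,160.5,264.5])
o=get_obs();d=o["ee_pos"]-H;f=o["ft_force"]
print("t",o["t"],"ring far xyz (hook est)",d@ux+86,d@n,d[2]+8,"F xyz",f@ux,f@n,f[2],"M",o["moment"]@ux,o["moment"]@n,"w",o["width"])
if len(sys.argv)>1:
    im=optics.get_image("side");cv2.imwrite(f"pics/{sys.argv[1]}.png",cv2.resize(im[90:190,190:290],None,fx=6,fy=6,interpolation=cv2.INTER_CUBIC))
E
python3 st.py a1
```

```text
t 8.475 ring far xyz (hook est) -34.69968624609804 0.20356095523752415 8.92825201628807 F xyz 0.1558212416568746 0.41327022425820203 -2.4734034124993935 M 0.03854815239393748 0.012367768458011826 w 24.111224977689744
```

View pics/a1.png

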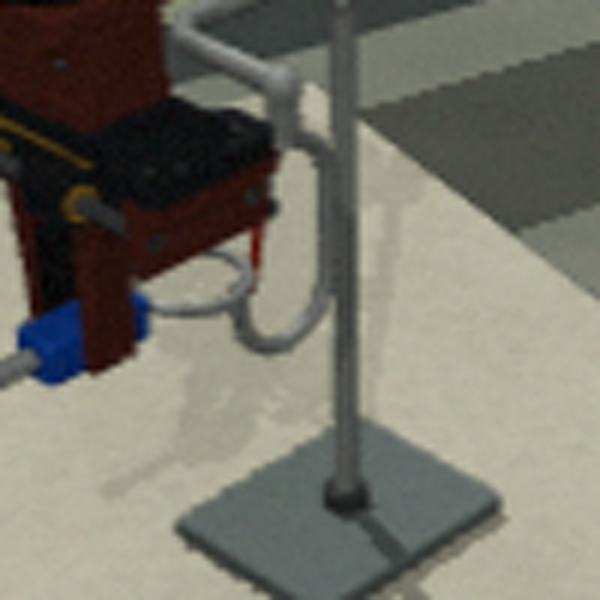

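The ring tip, at about (250,280), is just in front of the gate's lower half at (256,260), above the nose.

Request:
move_arm:
  rows:
    - [-0.5,0,0,0,0]
    - [-0.3,0,0,0,0]
    - [0,0,0,0,0]
    - [0,0,0,0,0]

```text
t: 9.02
ee_pos: [477.5, 133.5, 265.4]
orientation: [0.382, -3.118, -0.0]
ft_force: [0.0, -0.5, -1.5]
width: 24.0
grasp_force: 30.0
```

Request:
move_arm:
  rows:
    - [-0.3,0,0,0,0]
    - [0,0,0,0,0]
    - [0,0,0,0,0]

```text
t: 9.4
ee_pos: [480.4, 134.2, 265.5]
orientation: [0.382, -3.118, 0.0]
ft_force: [-0.2, 0.4, -2.3]
width: 23.8
grasp_force: 30.0
```

Request:
move_arm:
  rows:
    - [-0.3,0,0,0,0]
    - [0,0,0,0,0]
    - [0,0,0,0,0]

```text
t: 9.78
ee_pos: [483.2, 134.9, 265.4]
orientation: [0.382, -3.118, 0.0]
ft_force: [-1.6, -0.3, -1.5]
width: 23.5
grasp_force: 30.0
```

```bash
python3 st.py
```

```text
t 9.775 ring far xyz (hook est) -20.51368869328857 0.1574210576554691 8.901014062708555 F xyz -1.6590075177590842 0.11554908037581241 -1.4665724199430952 M 0.00822576825468347 0.25035353271048644 w 23.47898244965497
```

Request:
move_arm:
  rows:
    - [-0.3,0,0,0,0]
    - [0,0,0,0,0]
    - [0,0,0,0,0]

```text
t: 10.15
ee_pos: [485.6, 135.5, 265.1]
orientation: [0.382, -3.117, 0.0]
ft_force: [-5.5, -0.8, -3.1]
width: 23.4
grasp_force: 30.0
```

Request:
move_arm:
  rows:
    - [-0.3,0,0,0,0]
    - [0,0,0,0,0]
    - [0,0,0,0,0]

```text
t: 10.52
ee_pos: [488.2, 136.1, 264.9]
orientation: [0.382, -3.116, 0.001]
ft_force: [-5.7, -1.1, -4.1]
width: 23.7
grasp_force: 30.0
```

```bash
python3 st.py a2
```

```text
t 10.525 ring far xyz (hook est) -15.376470805828944 0.12635000296282328 8.397110387183375 F xyz -5.795245128942791 0.35141938405980366 -4.134343711452894 M 0.004499637681217861 1.1126218322610888 w 23.661371338938192
```

View pics/a2.png

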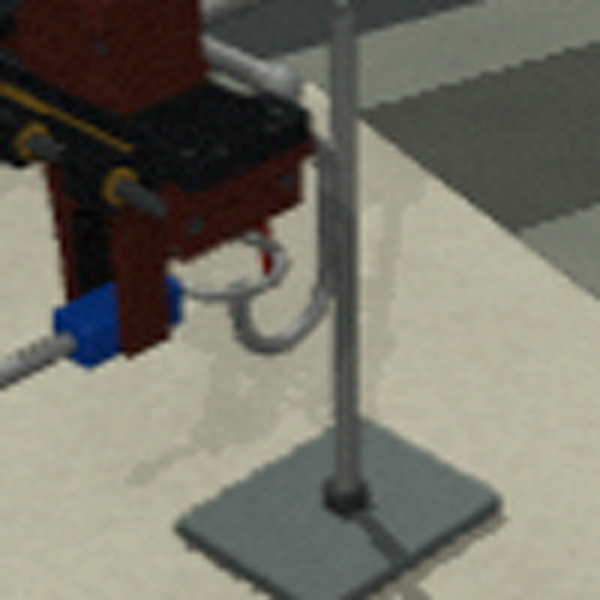

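The ring tip at (285,262) has pushed the red gate inward, and it is already behind the nose at (240,300). The force has levelled off near 6 N, as it should for the spring.

Request:
move_arm:
  rows:
    - [-0.3,0,0.1,0,0]
    - [-0.3,0,0.2,0,0]
    - [0,0,0,0,0]
    - [0,0,0,0,0]

```text
t: 11.08
ee_pos: [493.7, 137.3, 261.5]
orientation: [0.381, -3.115, 0.001]
ft_force: [-5.2, -3.0, -4.7]
width: 23.8
grasp_force: 30.0
```

Request:
move_arm:
  rows:
    - [-0.3,0,0.2,0,0]
    - [-0.1,0,0.3,0,0]
    - [0,0,0,0,0]
    - [0,0,0,0,0]

```text
t: 11.58
ee_pos: [498.2, 138.4, 256.9]
orientation: [0.382, -3.116, 0.001]
ft_force: [-3.2, -2.6, -5.6]
width: 23.7
grasp_force: 30.0
```

```bash
python3 st.py
```

```text
t 11.575 ring far xyz (hook est) -5.114353845909932 -0.050843444977584085 0.36697647358170116 F xyz -3.771670226683082 -1.7026269510611383 -5.619671137127608 M -0.19891893451025128 1.1493858301089512 w 23.72309060490188
```

Request:
move_arm:
  rows:
    - [0,0,0.4,0,0]
    - [0,0,0.4,0,0]
    - [0,0,0,0,0]
    - [0,0,0,0,0]

```text
t: 12.08
ee_pos: [498.9, 138.8, 249.4]
orientation: [0.382, -3.118, 0.0]
ft_force: [-2.7, -1.2, -5.6]
width: 23.9
grasp_force: 30.0
```

Request:
move_arm:
  rows:
    - [0,0,0.4,0,0]
    - [0,0,0.4,0,0]
    - [0,0,0,0,0]
    - [0,0,0,0,0]

```text
t: 12.58
ee_pos: [498.8, 138.8, 241.2]
orientation: [0.382, -3.118, 0.0]
ft_force: [-2.0, -1.6, -4.2]
width: 24.0
grasp_force: 30.0
```

```bash
python3 st.py a3
```

```text
t 12.575 ring far xyz (hook est) -4.47096939356156 0.14836530185941754 -15.291801932248063 F xyz -2.304342132528551 -1.0665075456347153 -4.206353531063225 M -0.08905595201987018 0.607552147352006 w 23.9664383484691
```

View pics/a3.png

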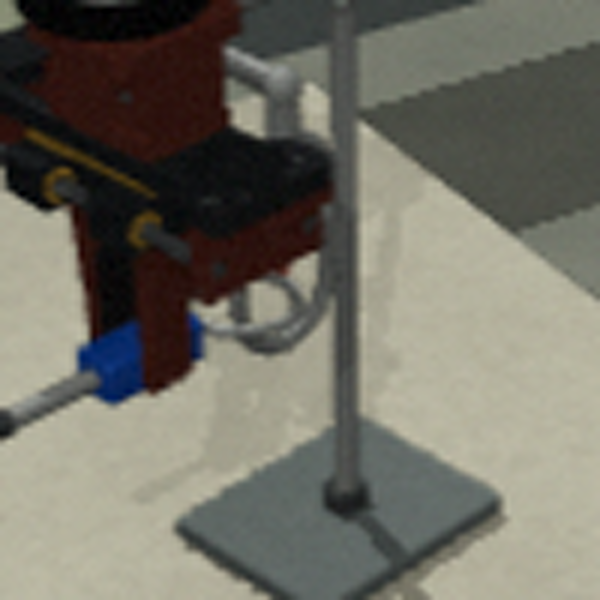

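The nose, at (238,300), is now inside the ring opening, and the gate is still pressing on the ring. I'll lower further until it snaps shut.

Request:
move_arm:
  rows:
    - [0,0,0.3,0,0]
    - [0,0,0.3,0,0]
    - [0,0,0,0,0]
    - [0,0,0,0,0]

```text
t: 13.12
ee_pos: [499.6, 139.0, 235.9]
orientation: [-0.382, 3.117, 0.0]
ft_force: [-0.8, 0.1, -1.3]
width: 23.8
grasp_force: 30.0
```

Request:
move_arm:
  rows:
    - [0,0,0.3,0,0]
    - [0,0,0,0,0]
    - [0,0,0,0,0]

```text
t: 13.5
ee_pos: [498.9, 138.8, 232.5]
orientation: [-0.382, 3.118, 0.0]
ft_force: [-0.2, -0.4, -2.0]
width: 24.1
grasp_force: 30.0
```

```bash
python3 st.py
```

```text
t 13.5 ring far xyz (hook est) -4.328314805848237 0.13754168321507265 -24.03656229979751 F xyz -0.2801140056667656 -0.3759969332004787 -1.9759982797749578 M 0.04747825941823806 -0.061672535948625345 w 24.138891210315233
```

The gate has shut and the contact force is gone. Next I'll raise the ring to gate height and tug it back.

Request:
move_arm:
  rows:
    - [0,0,-0.5,0,0]
    - [0,0,-0.6,0,0]
    - [0,0,-0.7,0,0]
    - [0.4,0,0,0,0]
    - [0,0,0,0,0]
    - [0,0,0,0,0]

```text
t: 14.25
ee_pos: [494.8, 137.8, 250.3]
orientation: [0.382, -3.118, 0.0]
ft_force: [0.5, 0.4, -1.3]
width: 23.9
grasp_force: 30.0
```

Request:
move_arm:
  rows:
    - [0.4,0,0,0,0]
    - [0,0,0,0,0]
    - [0,0,0,0,0]

```text
t: 14.62
ee_pos: [491.1, 136.8, 250.5]
orientation: [0.382, -3.118, 0.0]
ft_force: [0.7, 0.8, -2.1]
width: 23.8
grasp_force: 30.0
```

Request:
move_arm:
  rows:
    - [0.2,0,0,0,0]
    - [0,0,0,0,0]
    - [0,0,0,0,0]

```text
t: 15.0
ee_pos: [490.2, 136.6, 250.8]
orientation: [-0.382, 3.116, 0.0]
ft_force: [5.2, 1.5, -3.7]
width: 24.1
grasp_force: 30.0
```

```bash
python3 st.py
```

```text
t 15.0 ring far xyz (hook est) -13.349529780742344 0.1446289100004563 -5.747009193479869 F xyz 5.440417928368097 0.21378778740108606 -3.6751081594958563 M 0.0178880750629139 -0.7269069605274734 w 24.073957618162456
```

Request:
move_arm:
  rows:
    - [0.1,0,0,0,0]
    - [0,0,0,0,0]
    - [0,0,0,0,0]

```text
t: 15.38
ee_pos: [490.0, 136.6, 250.9]
orientation: [-0.381, 3.114, 0.001]
ft_force: [7.9, 1.2, -5.9]
width: 23.9
grasp_force: 30.0
```

Request:
move_arm:
  rows:
    - [-0.6,0,0,0,0]
    - [-0.7,0,0,0,0]
    - [0,0,0.8,0,0]
    - [0,0,0.8,0,0]
    - [0,0,0.8,0,0]
    - [0,0,0.6,0,0]
    - [0,0,0,0,0]
    - [0,0,0,0,0]

```text
t: 16.38
ee_pos: [501.0, 139.3, 220.6]
orientation: [-0.382, 3.118, 0.0]
ft_force: [0.8, 1.3, -1.8]
width: 23.9
grasp_force: 30.0
```

```bash
python3 st.py
```

```text
t 16.375 ring far xyz (hook est) -2.2333139341601367 0.1521760359790818 -35.87635694128784 F xyz 1.082478520054964 1.0218173342862282 -1.7838966443819522 M 0.03709431596663282 -0.028823182123953545 w 23.882361046078216
```

Request:
move_arm:
  rows:
    - [0,0,0.3,0,0]
    - [0,0,0.2,0,0]
    - [0,0,0,0,0]
    - [0,0,0,0,0]

```text
t: 16.88
ee_pos: [500.9, 139.3, 215.5]
orientation: [-0.382, 3.118, 0.0]
ft_force: [0.1, 0.3, -2.1]
width: 23.8
grasp_force: 30.0
```

Request:
move_arm:
  rows:
    - [0,0,0.2,0,0]
    - [0,0,0,0,0]
    - [0,0,0,0,0]

```text
t: 17.25
ee_pos: [500.8, 139.3, 213.5]
orientation: [0.382, -3.118, 0.0]
ft_force: [-1.2, 0.4, -2.2]
width: 23.9
grasp_force: 30.0
```

Request:
move_arm:
  rows:
    - [0,0,0.2,0,0]
    - [0,0,0,0,0]
    - [0,0,0,0,0]

```text
t: 17.62
ee_pos: [501.0, 139.3, 211.6]
orientation: [-0.382, 3.118, 0.0]
ft_force: [0.6, 0.3, -0.7]
width: 23.7
grasp_force: 30.0
```

```bash
python3 st.py
```

```text
t 17.625 ring far xyz (hook est) -2.210700063206673 0.14507347625023215 -44.891190229218665 F xyz 0.63709485796693 0.20031797619177413 -0.712589925274012 M 0.056173824901781626 -0.1280335811708097 w 23.665637197983656
```

Request:
move_arm:
  rows:
    - [0,0,0.3,0,0]
    - [0,0,0.3,0,0]
    - [0,0,0.3,0,0]
    - [0,0,0,0,0]
    - [0,0,0,0,0]

```text
t: 18.25
ee_pos: [500.8, 139.2, 202.4]
orientation: [0.382, -3.118, 0.0]
ft_force: [-0.3, 0.5, -0.4]
width: 23.6
grasp_force: 30.0
```

```bash
python3 st.py
```

```text
t 18.25 ring far xyz (hook est) -2.355203352311605 0.12763589421017585 -54.09325510097935 F xyz -0.17442606105862882 0.5487952071663561 -0.38313067784283306 M 0.026550754900989675 -0.20031571736577444 w 23.600273237840682
```

Request:
move_arm:
  rows:
    - [-0.05,0,0.4,0,0]
    - [-0.1,0,0.4,0,0]
    - [-0.1,0,0.4,0,0]
    - [-0.1,0,0.4,0,0]
    - [-0.1,0,0.4,0,0]
    - [0,0,0,0,0]
    - [0,0,0,0,0]

```text
t: 19.12
ee_pos: [505.1, 140.3, 182.3]
orientation: [0.382, -3.118, 0.0]
ft_force: [0.2, 0.4, -1.0]
width: 23.8
grasp_force: 30.0
```

```bash
python3 st.py a4
```

```text
t 19.125 ring far xyz (hook est) 2.0721806689442133 0.15368112987691873 -74.1712922491493 F xyz 0.25319482673146354 0.31467854944869555 -1.0343666511481804 M 0.08586369143778155 -0.11399637921669296 w 23.782007592094253
```

View pics/a4.png

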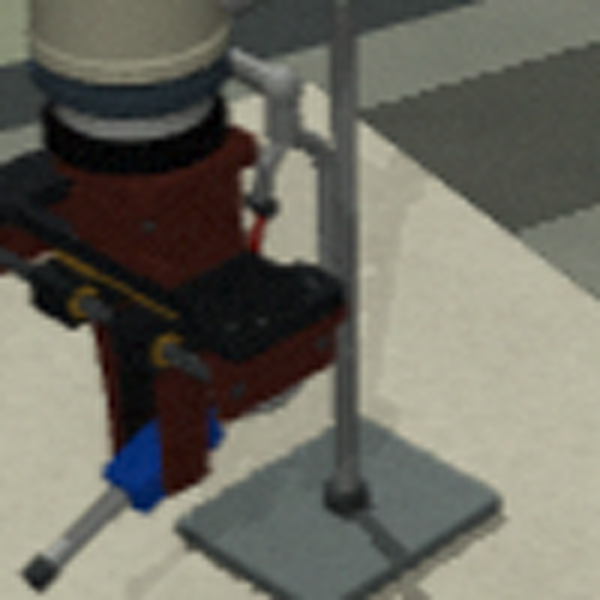

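The red gate stays shut at (257,235). The key is pivoting in the pads with its tail down at (40,570), with almost no force. I'll release it now and back away.

Request:
move_arm:
  rows:
    - [0,0,0,0,100]
    - [0,0,0,0,100]
    - [0,0,0,0,100]
    - [0,0,0,0,100]
    - [2,0,0,0,100]
    - [4,0,0,0,100]
    - [5,0,0,0,100]
    - [5,0,0,0,100]
    - [4,0,0,0,100]
    - [0,0,0,0,100]

```text
t: 20.42
ee_pos: [308.5, 91.4, 182.3]
orientation: [0.382, -3.117, 0.0]
ft_force: [0.7, -0.5, 0.1]
width: 88.0
grasp_force: 0.0
```

Request:
move_arm:
  rows:
    - [0,0,0,0,100]
    - [0,0,0,0,100]
    - [0,0,0,0,100]
    - [0,0,0,0,100]
    - [0,0,0,0,100]
    - [0,0,0,0,100]
    - [0,0,0,0,100]
    - [0,0,0,0,100]
    - [0,0,0,0,100]
    - [0,0,0,0,100]

```text
t: 21.68
ee_pos: [311.1, 92.0, 182.5]
orientation: [0.382, -3.118, 0.0]
ft_force: [0.1, 0.4, 0.7]
width: 87.8
grasp_force: 0.0
```

Request:
move_arm:
  rows:
    - [0,0,0,0,100]
    - [0,0,0,0,100]
    - [0,0,0,0,100]
    - [0,0,0,0,100]
    - [0,0,0,0,100]
    - [0,0,0,0,100]
    - [0,0,0,0,100]
    - [0,0,0,0,100]
    - [0,0,0,0,100]
    - [0,0,0,0,100]

```text
t: 22.92
ee_pos: [311.1, 92.1, 182.5]
orientation: [-0.382, 3.118, -0.0]
ft_force: [0.6, -0.1, 0.4]
width: 87.6
grasp_force: 0.0
```

Run:
```python
from h import *
o=get_obs();print(o["t"],o["ft_force"])
L=[]
for i in range(6):
    im=optics.get_image("side");L.append(im.astype(int))
c=[cv2.resize(L[i][90:190,190:290].astype(np.uint8),None,fx=4,fy=4,interpolation=cv2.INTER_CUBIC) for i in (0,5)]
cv2.imwrite("pics/end.png",np.hstack(c))
print([np.abs(L[i+1]-L[i])[90:200,190:290].mean() for i in range(5)])
```

```text
22.925 [ 0.59257198 -0.14750534  0.43610926]
[np.float64(3.0373939393939393), np.float64(2.529969696969697), np.float64(2.215606060606061), np.float64(2.819848484848485), np.float64(3.117424242424242)]
```

View pics/end.png

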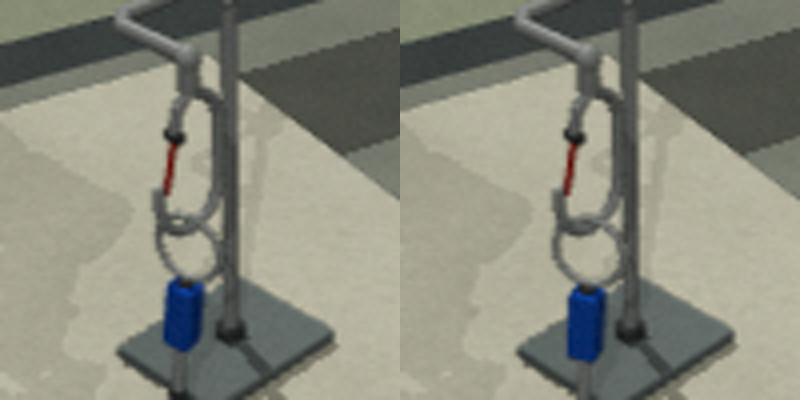

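The key hangs by its ring in the bowl with the gate shut, and it is still swinging a little. I'll let it settle.

Request:
move_arm:
  rows:
    - [0,0,0,0,100]
    - [0,0,0,0,100]
    - [0,0,0,0,100]
    - [0,0,0,0,100]
    - [0,0,0,0,100]
    - [0,0,0,0,100]
    - [0,0,0,0,100]
    - [0,0,0,0,100]
    - [0,0,0,0,100]
    - [0,0,0,0,100]

```text
t: 24.48
ee_pos: [311.1, 92.1, 182.5]
orientation: [0.382, -3.118, -0.0]
ft_force: [0.8, 0.3, -0.0]
width: 87.8
grasp_force: 0.0
```

Request:
move_arm:
  rows:
    - [0,0,0,0,100]
    - [0,0,0,0,100]
    - [0,0,0,0,100]
    - [0,0,0,0,100]
    - [0,0,0,0,100]
    - [0,0,0,0,100]
    - [0,0,0,0,100]
    - [0,0,0,0,100]
    - [0,0,0,0,100]
    - [0,0,0,0,100]

```text
t: 25.72
ee_pos: [311.1, 92.1, 182.5]
orientation: [0.382, -3.118, 0.0]
ft_force: [0.1, -0.7, 0.3]
width: 87.9
grasp_force: 0.0
```

Request:
move_arm:
  rows:
    - [0,0,0,0,100]
    - [0,0,0,0,100]
    - [0,0,0,0,100]
    - [0,0,0,0,100]
    - [0,0,0,0,100]
    - [0,0,0,0,100]
    - [0,0,0,0,100]
    - [0,0,0,0,100]
    - [0,0,0,0,100]
    - [0,0,0,0,100]

```text
t: 26.98
ee_pos: [311.1, 92.1, 182.5]
orientation: [-0.382, 3.118, -0.0]
ft_force: [0.6, -1.5, -0.0]
width: 87.9
grasp_force: 0.0
```

Request:
move_arm:
  rows:
    - [0,0,0,0,100]
    - [0,0,0,0,100]
    - [0,0,0,0,100]
    - [0,0,0,0,100]
    - [0,0,0,0,100]
    - [0,0,0,0,100]
    - [0,0,0,0,100]
    - [0,0,0,0,100]
    - [0,0,0,0,100]
    - [0,0,0,0,100]

```text
t: 28.22
ee_pos: [311.1, 92.1, 182.5]
orientation: [-0.382, 3.118, 0.0]
ft_force: [0.5, -0.0, -0.0]
width: 87.8
grasp_force: 0.0
```

Request:
move_arm:
  rows:
    - [0,0,0,0,100]
    - [0,0,0,0,100]
    - [0,0,0,0,100]
    - [0,0,0,0,100]
    - [0,0,0,0,100]
    - [0,0,0,0,100]
    - [0,0,0,0,100]
    - [0,0,0,0,100]
    - [0,0,0,0,100]
    - [0,0,0,0,100]

```text
t: 29.48
ee_pos: [311.1, 92.1, 182.5]
orientation: [0.382, -3.118, -0.0]
ft_force: [0.0, 0.1, -0.2]
width: 87.7
grasp_force: 0.0
```

Request:
move_arm:
  rows:
    - [0,0,0,0,100]
    - [0,0,0,0,100]
    - [0,0,0,0,100]
    - [0,0,0,0,100]
    - [0,0,0,0,100]
    - [0,0,0,0,100]
    - [0,0,0,0,100]
    - [0,0,0,0,100]
    - [0,0,0,0,100]
    - [0,0,0,0,100]

```text
t: 30.72
ee_pos: [311.1, 92.1, 182.5]
orientation: [-0.382, 3.118, -0.0]
ft_force: [-0.0, -0.1, 0.3]
width: 88.0
grasp_force: 0.0
```

```bash
cat > sw.py <<'E'
from h import *
print(get_obs()["t"])
for i in range(14):
    m=optics.get_image("side").astype(int)[90:200,200:290]
    b=(m[...,0]>m[...,2]*1.8)&(m[...,0]>50)&(m[...,0]>m[...,1]*1.4);y,x=np.nonzero(b);print(round(x.mean(),2),round(y.mean(),2),end=" | ")
cv2.imwrite("pics/last.png",cv2.resize(m.astype(np.uint8),None,fx=5,fy=5,interpolation=cv2.INTER_CUBIC))
E
python3 sw.py
```

```text
30.725
37.19 79.44 | 37.22 79.45 | 37.22 79.45 | 37.2 79.38 | 37.22 79.45 | 37.19 79.44 | 37.17 79.43 | 37.19 79.44 | 37.2 79.38 | 37.19 79.44 | 37.19 79.44 | 37.22 79.5 | 37.17 79.43 | 37.19 79.44 |
```

The key is at rest, so I'll hand the job in.

```bash
python3 -c "
from h import *
print(close_job())"
```

```text
the job is handed in; nothing more can be done
None
```

View pics/last.png

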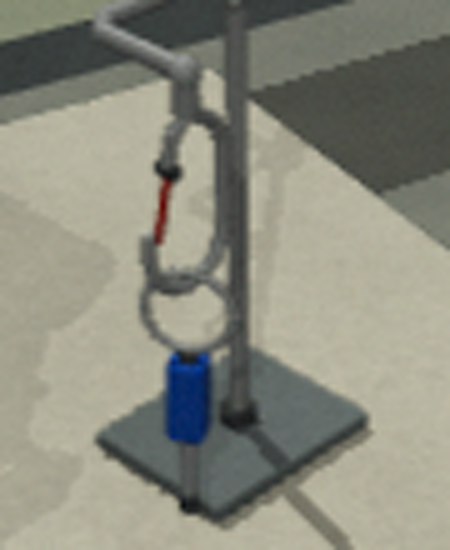

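The key hangs at rest by its ring in the hook's bowl with the gate shut; the gate held a tug of about 8 N from inside, and I handed the job in at about 31 s with the robot clear; the judge returned no verdict.

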